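# Eject the used filter cartridge and hold it up

## Robot

A 6-joint arm with a two-finger parallel gripper is mounted at the origin on a cart in front of the work surface, level with it; the furniture and walls round the work are solid. World frame = base frame: x ahead of the robot, y to its left, z up, the work surface at z = 0. Lengths are in m, angles in degrees, forces in N, time in s.
With the tool pointing down it reaches from about 0.4 to 0.825 m from the base axis. Payload 7 kg.
Tool frame: the origin (TCP) lies at the very end of the fingers, on their centre line; the grasp point (between the pads) lies 19 mm behind it; z points along the fingers, y is the line along which they close (so a half turn about z gives the same grasp; the last joint's range is limited). The gripper opens to 88 mm and grips with 3 to 60 N. Pads are 19 mm wide; open, the fingers measure 130 mm over their backs; the gripper's body (78 mm by 193 mm) begins 47 mm behind the grasp point.
Start: joints at [-49.039, 20.546, 0.682, 0, -70.136, -16.507], TCP at [0.279, -0.614, 0.227] pointing down, gripper open.
Joint ranges: [-176.03, 176.03], [-82.01, 121.73], [-58.28, 71.71], [-173.87, 95.51], [-174.79, -0.11], [-173.66, 173.66]. Speed limits (degrees/s): [136.94, 136.94, 172.46, 180, 180, 180].

## Interface

Orientations are given as [roll, pitch, yaw] about the fixed x, y, z axes, in that order (R = Rz(yaw) Ry(pitch) Rx(roll)).
In Python, from plant import get_obs, snapshot, camera_params, close_job, boxes_of, cut_out, landmark_of gives the robot as it stands.
- The arm moves only by the shell command python3 -m inch 'ROWS' [OPENING]. ROWS is text: rows parted by semicolons, each of 6 numbers parted by spaces: the shift along the tool's x, y, z in units of 30 cm (1.0 is 30 cm), then the turn, a rotation vector about the tool's x, y, z in units of pi rad (1.0 is pi rad). A call has 1 to 10 rows; each row is the pose to reach, as a shift and turn from the pose commanded when the call began, along the tool's axes at that moment, turning the shorter way round; what a row does not reach only later rows make up. A row lasts 1/12 s, in which the tool goes at most 41.7 mm and 7.16 degrees, less where a joint would pass 70% of its speed; a pose out of reach is approached as far as the arm can. A call with a number of a shift or a turn outside -1 to 1 is refused whole. A call with a gripper value outside its range is refused whole. OPENING is the closure, from -1 (fully open) to 1 (shut), set as the call begins (- or left out, the last holds). The fingers move at their own pace and stop on an object; the grip force is fixed at half the most. Time passes only in rows, so rows that repeat a pose let the fingers close. It gives the time, the measured TCP pose, the force, the opening and the grip force at its end, in the units of the state.
- get_obs(): the state, without advancing time (a new reading comes with each control period).
- snapshot(name): name is "side" or "top"; returns the picture (480x640x3 uint8, red, green, blue); there is no depth.
- camera_params(name): a dict with "mtx" (3x3 intrinsics, pixels), "rvec" (rotation vector, rad) and "tvec" (3), from world to camera coordinates, as OpenCV has them. Camera axes: x right, y down, z forward; pixel columns grow to the right and rows downward; lengths in m; the calibration is good to about 2 mm. A picture is of the moment at which its call begins. camera_params takes no time and is no camera call.
- close_job(): hands the job in; it is judged then, once.
Trained networks look in the newest picture that a camera, given by its name, has taken for a name from the list of things; names that differ only in an ending like _2 or _b are one class to them, and where a whole thing is asked for, a point or a joint stands for the part that bears it (a point fixed in the world has none). Each returns a list of dicts, best first, with "p" (0 to 1); they miss things now and then, are a little off and sometimes report something else, mostly with a low value. They report only what shows in the picture. A call takes as long as a camera call. They do not tell look-alikes from the thing itself.
- boxes_of(camera, thing): "rect" ([left, top, width, height] in pixels, round what is visible of it).
- cut_out(camera, thing): "pixels" (480x640 bool, what is visible of it) and "rect" ([left, top, width, height] in pixels, round what is visible of it).
- landmark_of(camera, thing): "uv" ([column, row] in pixels: a listed point, or the origin of a listed thing).
The state is a dict: "clock": time; "joint_pos": joint angles; "qvel": joint speeds; "tau": joint torques, N m; "tool_pos": TCP position; "orientation": TCP orientation; "force": force on the tool from outside, world axes, zero at the start; "moment": the same for the moment, N m; "opening": finger opening in m; "gripper_force": force on a finger pad.
Only numpy, scipy, OpenCV 4.12 (cv2) and the standard library are available. Lean on these libraries where they do the work, as an engineer would, in place of code of your own. Each camera call takes 0.05 s, during which the arm holds its last target. There are 200 camera calls.

## Task

Help change the used filter: turn the holder's blue bayonet cap anticlockwise to its stop, lift it off and set it down gently, upright, in the steel tray. Only then flip the red safety catch forward off its disc and pull the black lever towards you as far as it goes, so that the cartridge rises out of the holder. The lever springs back, so finish while still holding it fully pulled (a colleague takes the cartridge), and leave the bottle, petri dish and forceps alone.

Things in the scene. Friction and masses are not known exactly. Their poses are not given: they have to be found in the camera images.
- filter_stand: Fixed bench filter holder: steel housing (diameter 86, rim 110 mm high) on a base plate (x -80..45, y -225..60, top 13 high), with a lever at y -100 and, right of it, a notched disc with a red catch at y -190. Origin: on the worktop under the housing's axis; x away from the robot at yaw 0, y left, z up.
- filter_cap: Blue bayonet cap, 160 g. Origin: centre of its underside; seated it is 96.5 mm above the stand's origin. Above the origin: plug with two lugs along its x, 0..13.5; round flange 13.5..22.5, diameter 80; grip bar 22.5..54.5, 14 thick (its x), 62 long (its y). Its yaw to the stand is 0..0.3 at first (locked). White line at its -y points to a red dot when locked, a green one when open.
- rim_center (a point): Centre of the housing's mouth, 110 mm above the stand's origin, axes as the stand's. The cap turns easily anticlockwise seen from above to a stop at yaw about 1.1 rad relative to the stand; from 0.95 rad on its lugs meet the gaps and it lifts straight up, clear after 15 mm.
- cartridge: Used filter cartridge: beige pleated cylinder with white ends, diameter 44, height 36, loose in the housing under the cap. Origin: centre of its underside, 56 mm above the stand's origin at first. The lever raises it by up to 34 mm (45 mm per rad), 16 mm of it then above the rim; with the cap on it cannot rise.
- cap_tray: Fixed square steel tray, 130 x 130, left of the filter holder; walls 16 high and 3 thick, floor 3 thick. Origin: centre of its underside on the worktop.
- safety_catch (a joint): Catch angle (rad): 0 = its nose sits in the disc's notch and blocks the lever, 1.35 = flipped fully forward, towards the stand's -x. It stays where it is left; about 1.5 N at the tab moves it.
- catch_pivot (a point): The catch's hinge point, at (-50, -190, 78) mm of the stand; hinge axis along the stand's y. At angle 0 a nose arm runs 55 mm from it to the stand's +x, at most 7 mm above it, and rises as the catch is flipped; the disc behind is 75 mm high.
- catch_tab (a point): Middle of the catch's red thumb tab, 38 mm from the hinge: 22 wide (stand's y), 7 thick, 28 high, its top 50 from the hinge. At angle 0 it stands above the hinge, leaning 0.15 rad to the stand's +x. Push it towards the stand's -x from behind.
- eject_lever (a joint): Lever angle (rad): 0 = at rest, 0.75 = pulled fully to the stand's -x. A spring returns it (about 3 N at the grip at rest, 8 N when fully pulled). With the catch on it moves less than 0.1.
- lever_pivot (a point): The lever's hinge point, at (0, -100, 45) mm of the stand; hinge axis along the stand's y.
- lever_grip (a point): Middle of the lever's black cross grip: a round bar, diameter 22, lying along the stand's y, 61 mm long, at y -106..-167 of the stand; this point is at y -137, 105 mm from the hinge axis. At angle 0 the arm (a rod 10 thick, at y -100) leans 0.12 rad from upright to the stand's +x.
- bottle: White plastic reagent bottle, diameter 54, height 112, bystander on the right; origin: centre of its underside.
- petri: Round petri dish with lid, diameter 91, height 16, bystander on the right; origin: centre of its underside.
- forceps: Steel forceps, 131 long (its y), 10 high, bystander on the right; origin: centre of its underside.
Not all that is in view belongs to the job. There is more than one size of the filter_cap; the one meant has the size given above.

How it is judged (in metres and radians):
On the way, in this order (a step that is already met when the one before it is completed fails the run):
1. the cap is unlocked and lifted off the housing while the catch is still on (z of filter_cap in the frame of filter_stand above 0.122 m and value of joint safety_catch below 0.3 rad), for 0.1 s.
2. the cap is set down upright in the tray and let go (horizontal distance between filter_cap and cap_tray below 0.045 m and z of filter_cap in the frame of cap_tray below 0.008 m and angle between filter_cap's own z axis and vertical below 0.12 rad and contact force between filter_cap and the fingers below 0.1 N and linear speed of filter_cap below 0.03 m/s), for 0.2 s.
3. the safety catch is flipped forward while the lever is still at rest (value of joint safety_catch above 0.8 rad and value of joint eject_lever below 0.12 rad), for 0.1 s.
At the end, for the whole second after the job is handed in: The fingers hold the lever at 0.62 rad or more of its 0.75 (contact force over 1 N), the cartridge is raised at least 25 mm, upright and centred in the housing, untouched by the robot; the catch stays flipped (over 0.7 rad); the cap lies upright, released, in the tray (within 45 mm of its centre) (value of joint eject_lever above 0.62 rad and contact force between the fingers and eject_lever above 1 N and z of cartridge in the frame of filter_stand above 0.081 m and horizontal distance between cartridge and filter_stand below 0.008 m and angle between cartridge's own z axis and vertical below 0.2 rad and value of joint safety_catch above 0.7 rad and horizontal distance between filter_cap and cap_tray below 0.045 m and z of filter_cap in the frame of cap_tray below 0.008 m and angle between filter_cap's own z axis and vertical below 0.12 rad and contact force between each of filter_cap, cartridge and the arm below 0.1 N); the arm keeps its last pose, push and grip.
It fails at once if the bottle, petri dish or forceps is moved more than 30 mm or the bottle tipped (distance of any of bottle, petri, forceps from where it was at the start of the episode above 0.03 m or angle between bottle's own z axis and vertical above 0.3 rad).
It fails at once if the cap is dropped (falls free at more than 0.7 m/s) (linear speed of filter_cap above 0.7 m/s and contact force between filter_cap and anything else below 0.05 N).
It also fails if it takes over 66 s, if anything falls off the work surface, if the arm or the gripper's body presses on something with over 40 N, if the wrist force passes 120 N, or if a joint passes its speed limit or range.

## Working session

There is one attempt and no reset: what is moved stays moved. The work goes in short steps, Python scripts to look and compute and a shell command to move; the robot and the scene stay as the last step left them, time stands still between calls to the robot, and variables do not carry over. Pictures are saved under pics/ and viewed, at most 10 in all, crops included, and the job is handed in when it is done.

```bash
mkdir -p pics; ls
python3 - <<'E'
from plant import *
import cv2,numpy as np
o=get_obs();print(o['clock'],o['tool_pos'],o['orientation'],o['opening'],o['force'])
for c in('side','top'):
    im=snapshot(c);cv2.imwrite(f'pics/{c}0.png',im[:,:,::-1])
    p=camera_params(c);R=cv2.Rodrigues(np.array(p['rvec']))[0];print(c,-R.T@np.array(p['tvec']).ravel(),R[2],np.array(p['mtx'])[0,0])
    for n in('filter_stand','filter_cap','cap_tray','rim_center','catch_pivot','catch_tab','lever_grip','lever_pivot','bottle','petri','forceps'):
        print(n,[(np.round(d['uv']).tolist(),round(d['p'],2)) for d in landmark_of(c,n)])
E
```

```text
pics
0.0 [ 0.27919573 -0.61403552  0.22567819] [ 1.79910432e+02 -9.15933598e-03 -1.55549677e+02] 0.08741865236189894 [-0.67634514 -0.45127794 -0.07639303]
side [-0.16243107 -1.26521445  0.64195282] [ 0.47122573  0.80793174 -0.35382567] 527.4268910610202
filter_stand [([308.0, 280.0], 0.63)]
filter_cap [([306.0, 249.0], 0.69), ([275.0, 266.0], 0.44)]
cap_tray [([257.0, 250.0], 0.74)]
rim_center [([307.0, 250.0], 0.16)]
catch_pivot [([319.0, 286.0], 0.84), ([415.0, 365.0], 0.53)]
catch_tab [([324.0, 266.0], 0.45)]
lever_grip []
lever_pivot [([320.0, 276.0], 0.75)]
bottle [([391.0, 330.0], 0.88)]
petri [([368.0, 361.0], 0.92)]
forceps [([415.0, 361.0], 0.59)]
top [ 0.41541373 -0.10689213  1.42373332] [ 0.07611373 -0.00733174 -0.99707219] 489.9646923515833
filter_stand [([292.0, 247.0], 0.84)]
filter_cap [([289.0, 244.0], 0.93), ([250.0, 261.0], 0.65)]
cap_tray [([203.0, 264.0], 0.58)]
rim_center [([290.0, 242.0], 0.96)]
catch_pivot [([356.0, 263.0], 0.94)]
catch_tab [([360.0, 261.0], 0.5)]
lever_grip [([339.0, 241.0], 0.88)]
lever_pivot [([325.0, 247.0], 0.61)]
bottle [([413.0, 230.0], 0.58), ([339.0, 239.0], 0.16)]
petri [([440.0, 272.0], 0.61)]
forceps [([458.0, 244.0], 0.38)]
```

Run:
```python
import cv2
a=cv2.imread('pics/top0.png')[180:330,160:490];cv2.imwrite('pics/topc.png',cv2.resize(a,None,fx=2.4,fy=2.4,interpolation=cv2.INTER_CUBIC))
a=cv2.imread('pics/side0.png')[190:390,220:450];cv2.imwrite('pics/sidec.png',cv2.resize(a,None,fx=3,fy=3,interpolation=cv2.INTER_CUBIC))
```

```text
(no output)
```

View pics/topc.png

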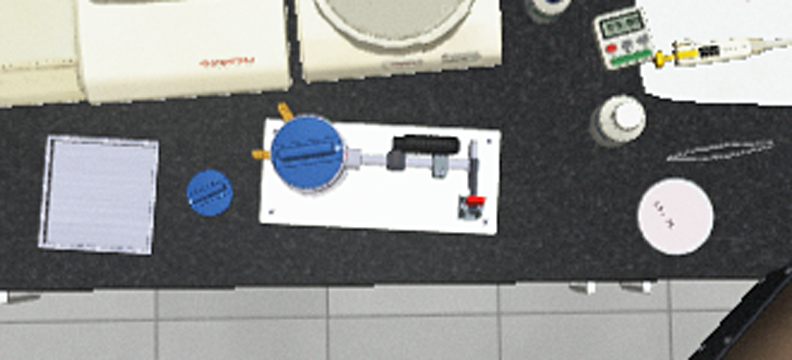

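View pics/sidec.png

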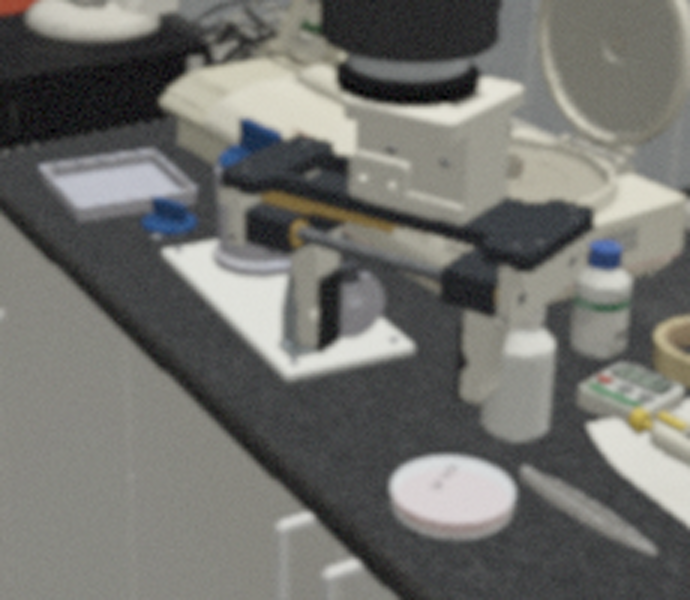

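The one to confuse is the small blue cap at top (247,260), about 54 mm wide. The seated cap at (289,244) is about 85 mm wide and sits on the housing, so it is the right one. Red tab is at about (358,264), lever grip at (337,240), tray at (202,261). The bottle, petri dish and forceps are on the right.

```bash
cat > h.py <<'E'
import numpy as np,cv2
from plant import *
from scipy.optimize import least_squares
def proj(c,P):
    p=camera_params(c);return cv2.projectPoints(np.array(P,float).reshape(-1,1,3),np.array(p['rvec']),np.array(p['tvec']),np.array(p['mtx']),None)[0].reshape(-1,2)
def ray(c,uv,z):
    p=camera_params(c);R=cv2.Rodrigues(np.array(p['rvec']))[0];C=-R.T@np.array(p['tvec']).ravel()
    d=R.T@np.linalg.inv(np.array(p['mtx']))@np.array([uv[0],uv[1],1.]);return C+d*(z-C[2])/d[2]
def S2W(s,P):
    P=np.atleast_2d(P);c,n=np.cos(s[2]),np.sin(s[2]);return np.c_[s[0]+c*P[:,0]-n*P[:,1],s[1]+n*P[:,0]+c*P[:,1],P[:,2]]
E
python3 - <<'E'
from h import *
im=cv2.imread('pics/top0.png');g=cv2.cvtColor(im,cv2.COLOR_BGR2GRAY)
f=lambda L:np.array(L,np.float32)/2.4+[160,180]-.3
pc=f([(264,120),(500,130),(497,235),(259,224)]).astype(np.float32)
tc=f([(48,136),(159,141),(152,254),(39,246)]).astype(np.float32)
for a in(pc,tc): cv2.cornerSubPix(g,a.reshape(-1,1,2),(3,3),(-1,-1),(3,30,.01)); print(a.round(1).tolist())
SP=[(.045,.06,.013),(.045,-.225,.013),(-.08,-.225,.013),(-.08,.06,.013)]
ex=[((290,242),(0,0,.11),.7),((356,263),(-.05,-.19,.078),.7),((339,241),(.0126,-.137,.149),.7)]
def r(s):
    e=[(proj('top',S2W(s,SP))-pc).ravel()[2:]]
    for uv,P,w in ex:e.append(w*(proj('top',S2W(s,P))-uv).ravel())
    return np.concatenate(e)
q=least_squares(r,[.45,.03,0],loss='soft_l1');print('stand',q.x,q.fun.round(1))
# blue cap mask, flange centre / bar
hsv=cv2.cvtColor(im,cv2.COLOR_BGR2HSV);m=cv2.inRange(hsv,(100,120,40),(125,255,255));
n,l,st,ce=cv2.connectedComponentsWithStats(m)
for i in range(1,n):
    if st[i,4]>100: print(st[i],ce[i],ray('top',ce[i],.125))
print('tray top corners',[ray('top',u,.016)[:2].round(4).tolist() for u in tc])
print('tray mask centre',[ (np.argwhere(d['pixels']).mean(0)[::-1],d['p']) for d in cut_out('top','cap_tray')],ray('top',(203,264),0))
a,b=[ray('top',f([u])[0],.151) for u in((278,158),(338,150))];print('bar',a,b,np.arctan2((b-a)[0],-(b-a)[1]))
x0,y0=270,225;c=cv2.resize(im[y0:y0+42,x0:x0+42],None,fx=13,fy=13,interpolation=cv2.INTER_CUBIC)
cv2.imwrite('pics/cap.png',c)
E
```

```text
[[270.5, 229.0], [368.0, 234.3000030517578], [366.20001220703125, 276.8999938964844], [267.8999938964844, 272.29998779296875]]
[[180.39999389648438, 235.8000030517578], [225.5, 238.5], [222.39999389648438, 285.3999938964844], [175.5, 282.3999938964844]]
stand [ 0.5154856  -0.02607485 -0.06741473] [ 0.3 -0.4  0.3  0.1 -0.5 -0.2 -1.6  0.6  0.4  1.7  0.3 -1. ]
[512 162  49  25 588] [533.02210884 171.79251701] [ 0.69550429 -0.68998737  0.125     ]
[567 214  25  26 293] [578.93515358 227.60750853] [ 0.54239517 -0.8054816   0.125     ]
[273 229  30  29 675] [287.31407407 243.05481481] [ 0.51379786 -0.02589365  0.125     ]
[238 251  19  19 294] [247.01020408 259.95238095] [0.47067341 0.08132088 0.125     ]
tray top corners [[0.5482, 0.2884], [0.538, 0.1587], [0.4038, 0.1677], [0.4145, 0.3017]]
tray mask centre [(array([201.08180987, 261.16407678]), 0.89)] [0.46637353 0.22700421 0.        ]
bar [0.50586427 0.00320147 0.151     ] [ 0.51349509 -0.06195287  0.151     ] 0.1165879558638153
```

View pics/cap.png

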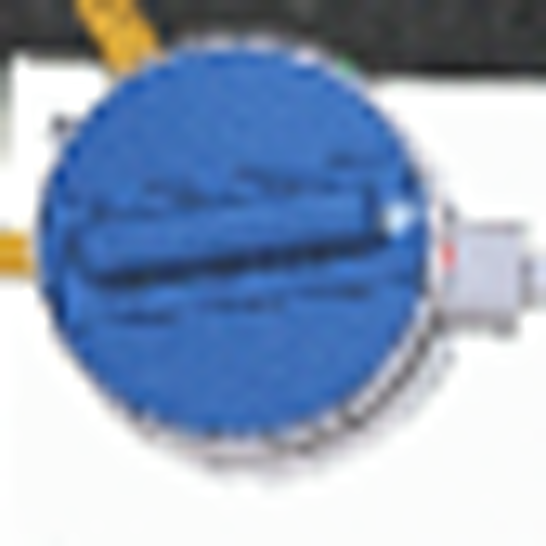

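The crop confirms it: full-size cap, white line at crop (400,215) just past the red dot at (447,255), with the green dot at (347,68). It is locked, and the bar's world yaw is about 7.5°.

```bash
cat >> h.py <<'E'
from scipy.spatial.transform import Rotation as Ro
def go(x,y,z,yaw,roll=180,pitch=0):
    o=get_obs();R=Ro.from_euler('xyz',o['orientation'],degrees=True);T=Ro.from_euler('xyz',[roll,pitch,yaw],degrees=True)
    d=np.array([x,y,z])-o['tool_pos']
    print('shift',(R.inv().apply(d)/.3).round(3),'turn',((R.inv()*T).as_rotvec()/np.pi).round(4),'dist',np.linalg.norm(d).round(4),'t',round(o['clock'],2),o['tool_pos'].round(4),o['orientation'].round(1),'q',np.round(o['joint_pos'],0),'F',np.round(o['force'],1),o['opening'].round(4))
E
python3 -c "
from h import *
go(.40,-.32,.25,-119);go(.514,-.026,.25,-82.5)"
```

```text
Traceback (most recent call last):
  File "h.py", line 15, in go
    print('shift',(R.inv().apply(d)/.3).round(3),'turn',((R.inv()*T).as_rotvec()/np.pi).round(4),'dist',np.linalg.norm(d).round(4),'t',round(o['clock'],2),o['tool_pos'].round(4),o['orientation'].round(1),'q',np.round(o['joint_pos'],0),'F',np.round(o['force'],1),o['opening'].round(4))
                                                                                                                                                                                                                                                                      ^^^^^^^^^^^^^^^^^^
AttributeError: 'float' object has no attribute 'round'
```

```bash
sed -i "s/o\['opening'\].round(4)/round(o['opening'],4)/" h.py
python3 -c "
from h import *
go(.40,-.32,.25,-119);go(.514,-.026,.25,-82.5)"
```

```text
shift [-0.772  0.727 -0.078] turn [-0.     0.    -0.203] dist 0.319 t 1.25 [ 0.2794 -0.6144  0.2265] [-180.     0.  -155.5] q [-49.  21.   1.  -0. -70. -17.] F [ 0.2 -0.5 -0.2] 0.088
shift [-1.524  1.462 -0.078] turn [-0.      0.     -0.4058] dist 0.6339 t 1.25 [ 0.2794 -0.6144  0.2265] [-180.     0.  -155.5] q [-49.  21.   1.  -0. -70. -17.] F [ 0.2 -0.5 -0.2] 0.088
```

```bash
python3 -m inch '-0.1 0.09 -0.03 0 0 -0.03;-0.19 0.18 -0.06 0 0 -0.06;-0.28 0.27 -0.078 0 0 -0.09;-0.37 0.36 -0.078 0 0 -0.12;-0.46 0.44 -0.078 0 0 -0.15;-0.56 0.53 -0.078 0 0 -0.18;-0.65 0.62 -0.078 0 0 -0.2;-0.77 0.73 -0.078 0 0 -0.203;-0.77 0.73 -0.078 0 0 -0.203'
python3 -c "
from h import *
go(.514,-.026,.25,-82.5)"
```

```text
clock: 2.0
tool_pos: [0.4006, -0.3154, 0.2506]
orientation: [-179.9, 0.1, -118.8]
force: [-0.1, 0.1, -0.7]
opening: 0.0876
gripper_force: 0.0
shift [-1.028  0.133  0.003] turn [-6.000e-04  2.000e-04 -2.016e-01] dist 0.3108 t 2.0 [ 0.4006 -0.3154  0.2506] [-1.799e+02  1.000e-01 -1.188e+02] q [-16.   4. -18.  -0. -68. -13.] F [-0.1  0.1 -0.7] 0.0876
```

```bash
python3 -m inch '-0.12 0.02 0 0 0 -0.03;-0.24 0.03 0 0 0 -0.06;-0.37 0.05 0 0 0 -0.09;-0.49 0.06 0 0 0 -0.12;-0.62 0.08 0 0 0 -0.15;-0.74 0.1 0 0 0 -0.18;-0.87 0.11 0 0 0 -0.2016;-1 0.13 0 0 0 -0.2016;-1 0.13 0 0 0 -0.2016'
python3 -c "
from h import *
im=snapshot('top');a=im[200:290,240:330,::-1];cv2.imwrite('pics/t2.png',cv2.resize(a,None,fx=6,fy=6))
go(.514,-.026,.123,-82.5)"
```

```text
clock: 2.75
tool_pos: [0.5126, -0.0335, 0.25]
orientation: [-179.9, 0.0, -82.5]
force: [0.3, -1.0, 0.9]
opening: 0.0874
gripper_force: 0.0
shift [-0.03  -0.012  0.423] turn [-0.      0.      0.0001] dist 0.1272 t 2.8 [ 0.5114 -0.0354  0.2498] [-180.     0.   -82.5] q [ 18.   4. -17.  -0. -68. -10.] F [-0.2 -0.7  0.2] 0.0876
```

```bash
python3 -m inch '-0.03 -0.01 0.1 0 0 0;-0.03 -0.01 0.2 0 0 0;-0.03 -0.01 0.29 0 0 0;-0.03 -0.01 0.35 0 0 0;-0.03 -0.01 0.4 0 0 0;-0.03 -0.01 0.42 0 0 0;-0.03 -0.01 0.42 0 0 0;-0.03 -0.01 0.42 0 0 0'
python3 -c "
from h import *
go(.514,-.026,.123,-82.5)
im=snapshot('side');a=im[180:300,240:400,::-1];cv2.imwrite('pics/t3.png',cv2.resize(a,None,fx=5,fy=5))"
```

```text
clock: 3.47
tool_pos: [0.5125, -0.0294, 0.1245]
orientation: [-180.0, -0.0, -82.7]
force: [0.4, 0.9, 0.3]
opening: 0.0874
gripper_force: 0.0
shift [-0.01  -0.006  0.005] turn [-0.0001 -0.0001 -0.0014] dist 0.004 t 3.47 [ 0.5125 -0.0294  0.1245] [-180.    -0.   -82.7] q [ 19.  11. -28.   0. -52. -11.] F [0.4 0.9 0.3] 0.0874
```

View pics/t3.png

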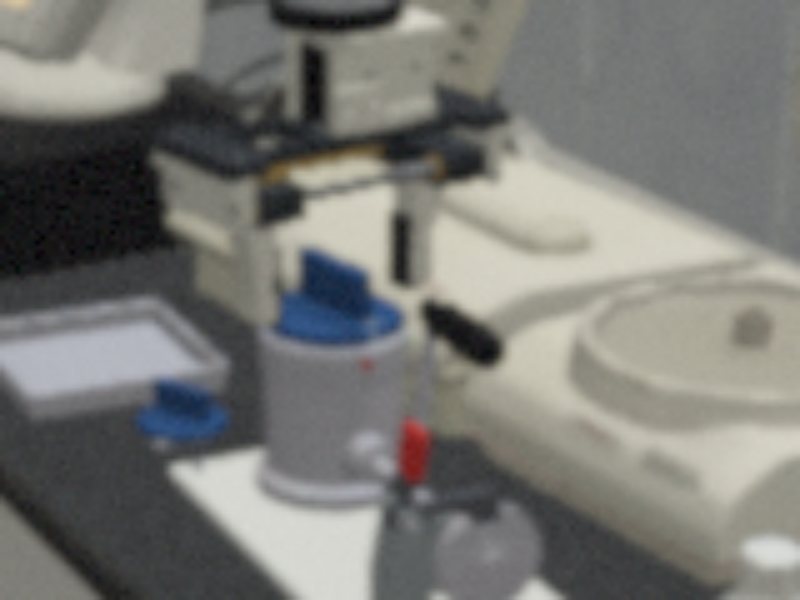

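Fingers straddle the bar in crop (305..370, 250..310), tips at flange level. Closing after a quick centre check with the side camera.

Run:
```python
from h import *
print(proj('side',[(.514,-.026,.151),(.514,-.026,.119)]),'seen bar top mid crop',(337/5+240,267/5+180))
s=(.5147,-.026,-.067)
for n,P in(('grip',(.0126,-.137,.149)),('tab',(-.0443,-.19,.1156)),('pivot',(-.05,-.19,.078)),('rim',(0,0,.11))):
    print(n,S2W(s,P)[0].round(4),proj('side',S2W(s,P)).round(1),proj('top',S2W(s,P)).round(1),[np.round(d['uv'],1).tolist()+[round(d['p'],2)] for d in landmark_of('side',{'grip':'lever_grip','tab':'catch_tab','pivot':'catch_pivot','rim':'rim_center'}[n])])
```

```text
[[306.02837534 231.323787  ]
 [305.99030003 241.91992968]] seen bar top mid crop (307.4, 233.4)
grip [ 0.5181 -0.1635  0.149 ] [[332.4 247. ]] [[339.5 239.9]] [[334.0, 246.8, 0.84]]
tab [ 0.4578 -0.2126  0.1156] [[321.8 269.5]] [[357.7 263.1]] [[321.8, 264.0, 0.68], [304.6, 247.0, 0.46]]
pivot [ 0.4521 -0.2122  0.078 ] [[319.6 283.5]] [[356.5 265.6]] [[322.3, 285.3, 0.68]]
rim [ 0.5147 -0.026   0.11  ] [[306.2 244.8]] [[287.7 243.1]] [[304.7, 247.4, 0.62], [389.4, 327.7, 0.26]]
```

```bash
python3 -m inch '-0.01 -0.004 0 0 0 0;-0.01 -0.004 0 0 0 0;-0.01 -0.004 0 0 0 0;-0.01 -0.004 0 0 0 0;-0.01 -0.004 0 0 0 0;-0.01 -0.004 0 0 0 0;-0.01 -0.004 0 0 0 0;-0.01 -0.004 0 0 0 0;-0.01 -0.004 0 0 0 0;-0.01 -0.004 0 0 0 0' 1
```

```text
clock: 4.55
tool_pos: [0.513, -0.0258, 0.1239]
orientation: [180.0, -0.0, -82.7]
force: [-0.3, -0.7, 0.7]
opening: 0.0264
gripper_force: 0.0
```

```bash
python3 -m inch '0 0 0 0 0 0;0 0 0 0 0 0;0 0 0 0 0 0;0 0 0 0 0 0;0 0 0 0 0 0;0 0 0 0 0 0'
```

```text
clock: 5.05
tool_pos: [0.5132, -0.0257, 0.124]
orientation: [-180.0, -0.0, -82.7]
force: [1.3, 0.7, -1.1]
opening: 0.0137
gripper_force: 30.0
```

Gripped at 13.7 mm with little side force. Turning anticlockwise 25°, then more.

```bash
python3 -m inch '0 0 0 0 0 -0.02;0 0 0 0 0 -0.04;0 0 0 0 0 -0.06;0 0 0 0 0 -0.08;0 0 0 0 0 -0.1;0 0 0 0 0 -0.12;0 0 0 0 0 -0.14;0 0 0 0 0 -0.14'; python3 -c "
from h import *
print(get_obs()['moment'])"
```

```text
clock: 5.72
tool_pos: [0.513, -0.0258, 0.124]
orientation: [180.0, -0.0, -57.4]
force: [-0.1, -0.1, 0.4]
opening: 0.0135
gripper_force: 30.0
[0.00937415 0.153948   0.01643596]
```

```bash
python3 -m inch '0 0 0 0 0 -0.02;0 0 0 0 0 -0.04;0 0 0 0 0 -0.06;0 0 0 0 0 -0.08;0 0 0 0 0 -0.1;0 0 0 0 0 -0.12;0 0 0 0 0 -0.13;0 0 0 0 0 -0.14;0 0 0 0 0 -0.14'; python3 -c "
from h import *
print(get_obs()['moment'])"
```

```text
clock: 6.47
tool_pos: [0.5132, -0.0258, 0.124]
orientation: [-180.0, -0.0, -32.4]
force: [1.4, -0.9, 0.2]
opening: 0.0137
gripper_force: 30.0
[-0.34672413 -0.29324498 -0.07099929]
```

```bash
python3 -m inch '0 0 0 0 0 -0.01;0 0 0 0 0 -0.015;0 0 0 0 0 -0.015;0 0 0 0 0 -0.012;0 0 -0.01 0 0 -0.012;0 0 -0.02 0 0 -0.012;0 0 -0.03 0 0 -0.012'; python3 -c "
from h import *
print(get_obs()['moment'])"
```

```text
clock: 7.05
tool_pos: [0.5128, -0.0258, 0.1328]
orientation: [180.0, 0.0, -30.3]
force: [-1.4, 0.7, -1.9]
opening: 0.0138
gripper_force: 30.0
[-0.03874135  0.14966609 -0.03189098]
```

Lifts freely (only the cap's weight). Up to 70 mm, then toward the tray.

```bash
python3 -m inch '0 0 -0.03 0 0 0;0 0 -0.06 0 0 0;0 0 -0.1 0 0 0;0 0 -0.15 0 0 0;0 0 -0.2 0 0 0;0 0 -0.24 0 0 0;0 0 -0.24 0 0 0'; python3 -c "
from h import *
go(.475,.229,.205,-30.3)"
```

```text
clock: 7.63
tool_pos: [0.5141, -0.0256, 0.2082]
orientation: [-179.8, -0.2, -30.2]
force: [0.7, -0.0, -1.4]
opening: 0.0139
gripper_force: 30.0
shift [-0.539 -0.668  0.011] turn [-0.0009 -0.001   0.0008] dist 0.2576 t 7.63 [ 0.5141 -0.0256  0.2082] [-179.8   -0.2  -30.2] q [ 19.   6. -21.   0. -63.  41.] F [ 0.7 -0.  -1.4] 0.0139
```

```bash
python3 -m inch '-0.03 -0.04 0 0 0 0;-0.09 -0.11 0 0 0 0;-0.16 -0.2 0 0 0 0;-0.24 -0.3 0 0 0 0;-0.32 -0.4 0 0 0 0;-0.4 -0.5 0 0 0 0;-0.47 -0.58 0 0 0 0;-0.52 -0.64 0 0 0 0;-0.54 -0.67 0 0 0 0;-0.54 -0.67 0 0 0 0'; python3 -m inch '0 0 0 0 0 0;0 0 0 0 0 0'
python3 - <<'E'
from h import *
go(.475,.229,.033,-30.3)
im=snapshot('top');cv2.imwrite('pics/t4.png',cv2.resize(im[200:320,150:310,::-1],None,fx=5,fy=5))
E
```

```text
clock: 8.47
tool_pos: [0.4733, 0.2312, 0.2045]
orientation: [180.0, 0.0, -30.0]
force: [-0.3, 0.5, -1.6]
opening: 0.0139
gripper_force: 30.0
clock: 8.63
tool_pos: [0.4737, 0.2285, 0.2047]
orientation: [179.9, 0.0, -30.2]
force: [-0.2, -0.9, -1.5]
opening: 0.0141
gripper_force: 30.0
shift [ 0.003 -0.004  0.572] turn [0.0003 0.0001 0.0006] dist 0.1717 t 8.63 [0.4737 0.2285 0.2047] [179.9   0.  -30.2] q [ 47.   7. -20.  -0. -63.  13.] F [-0.2 -0.9 -1.5] 0.0141
```

View pics/t4.png

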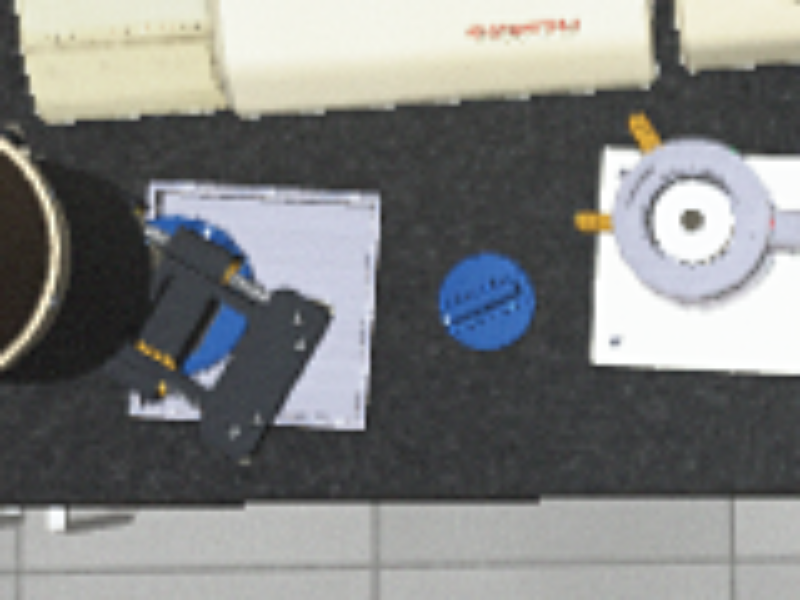

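The cap (crop 205,295) hangs over the tray and the cartridge is visible in the open housing (692,220). The leftward look is only parallax. Lowering.

```bash
python3 -m inch '0 0 0.04 0 0 0;0 0 0.11 0 0 0;0 0 0.19 0 0 0;0 0 0.28 0 0 0;0 0 0.37 0 0 0;0 0 0.44 0 0 0;0 0 0.49 0 0 0;0 0 0.52 0 0 0;0 0 0.54 0 0 0;0 0 0.55 0 0 0'; python3 -m inch '0 0 0.005 0 0 0;0 0 0.01 0 0 0;0 0 0.015 0 0 0;0 0 0.02 0 0 0;0 0 0.024 0 0 0;0 0 0.024 0 0 0'
```

```text
clock: 9.52
tool_pos: [0.4742, 0.2289, 0.0397]
orientation: [180.0, 0.0, -30.2]
force: [0.5, -0.2, -0.4]
opening: 0.0138
gripper_force: 30.0
clock: 10.02
tool_pos: [0.4739, 0.2295, 0.0328]
orientation: [-180.0, 0.0, -30.2]
force: [0.6, 0.4, -1.9]
opening: 0.014
gripper_force: 30.0
```

```bash
python3 -m inch '0 0 0.003 0 0 0;0 0 0.006 0 0 0;0 0 0.006 0 0 0;0 0 0.006 0 0 0'; python3 -m inch '0 0 0.003 0 0 0;0 0 0.003 0 0 0;0 0 0.003 0 0 0'
```

```text
clock: 10.35
tool_pos: [0.4739, 0.2294, 0.0309]
orientation: [180.0, 0.0, -30.2]
force: [-0.3, 0.4, -1.0]
opening: 0.014
gripper_force: 30.0
clock: 10.6
tool_pos: [0.474, 0.2295, 0.0305]
orientation: [-180.0, -0.0, -30.1]
force: [-2.8, -1.1, 4.4]
opening: 0.0139
gripper_force: 30.0
```

Contact felt (+4.4 N). Release.

```bash
python3 -m inch '0 0 0 0 0 0;0 0 0 0 0 0;0 0 0 0 0 0;0 0 0 0 0 0;0 0 0 0 0 0;0 0 0 0 0 0;0 0 0 0 0 0;0 0 0 0 0 0;0 0 0 0 0 0;0 0 0 0 0 0' -1;python3 -m inch '0 0 -0.05 0 0 0;0 0 -0.15 0 0 0;0 0 -0.27 0 0 0;0 0 -0.4 0 0 0;0 0 -0.53 0 0 0;0 0 -0.62 0 0 0;0 0 -0.67 0 0 0;0 0 -0.67 0 0 0'
python3 - <<'E'
from h import *
go(.50,-.10,.24,-3.9)
s=(.5147,-.026,-.067)
print(S2W(s,[(-.025,-.19,0),(-.044,-.19,0)]))
go(*S2W(s,(-.01,-.19,0))[0][:2],.23,-3.9)
E
```

```text
clock: 11.43
tool_pos: [0.4739, 0.2294, 0.0301]
orientation: [-180.0, -0.0, -30.2]
force: [-0.5, -0.1, -0.6]
opening: 0.0751
gripper_force: 0.0
clock: 12.1
tool_pos: [0.4755, 0.2306, 0.2355]
orientation: [-179.6, -0.1, -30.1]
force: [0.5, 0.3, -0.2]
opening: 0.0876
gripper_force: 0.0
shift [ 0.624  0.912 -0.02 ] turn [-0.0019 -0.0013 -0.1457] dist 0.3315 t 12.1 [0.4755 0.2306 0.2355] [-1.796e+02 -1.000e-01 -3.010e+01] q [ 47.   6. -17.   0. -66.  13.] F [ 0.5  0.3 -0.2] 0.0876
[[ 0.47703561 -0.21389996  0.        ]
 [ 0.45807824 -0.21262791  0.        ]]
shift [0.793 1.257 0.012] turn [-0.0019 -0.0013 -0.1457] dist 0.4458 t 12.1 [0.4755 0.2306 0.2355] [-1.796e+02 -1.000e-01 -3.010e+01] q [ 47.   6. -17.   0. -66.  13.] F [ 0.5  0.3 -0.2] 0.0876
```

```bash
python3 -m inch '0.04 0.06 0 0 0 -0.02;0.11 0.16 0 0 0 -0.04;0.19 0.27 0 0 0 -0.06;0.27 0.39 0 0 0 -0.08;0.35 0.51 0 0 0 -0.1;0.43 0.63 0 0 0 -0.12;0.51 0.75 0 0 0 -0.14;0.58 0.85 0 0 0 -0.1457;0.62 0.91 0 0 0 -0.1457;0.62 0.91 0 0 0 -0.1457' 1
python3 - <<'E'
from h import *
im=snapshot('top');cv2.imwrite('pics/t5.png',cv2.resize(im[200:320,160:400,::-1],None,fx=3.3,fy=3.3,interpolation=cv2.INTER_CUBIC))
im=snapshot('side');cv2.imwrite('pics/s5.png',cv2.resize(im[210:310,220:350,::-1],None,fx=5,fy=5,interpolation=cv2.INTER_CUBIC))
for n in('cap_tray','filter_cap'):print(n,[np.round(d['uv'],1).tolist()+[round(d['p'],2)] for d in landmark_of('top',n)])
for n in('catch_tab','catch_pivot'):print(n,[np.round(d['uv'],1).tolist()+[round(d['p'],2)] for c in('top','side') for d in landmark_of(c,n)])
go(.495,-.215,.22,-3.9)
E
```

```text
clock: 12.93
tool_pos: [0.4969, -0.1037, 0.23]
orientation: [180.0, 0.1, -4.2]
force: [-1.0, 0.6, 0.3]
opening: 0.0265
gripper_force: 0.0
cap_tray []
filter_cap []
catch_tab [[356.3, 261.5, 0.5], [324.2, 271.1, 0.75], [367.3, 358.4, 0.6], [388.3, 328.9, 0.4]]
catch_pivot [[357.1, 265.9, 0.91], [320.6, 284.1, 0.82]]
shift [0.017 0.386 0.037] turn [-0.     -0.      0.0003] dist 0.1164 t 13.33 [ 0.4977 -0.0991  0.231 ] [-180.    -0.    -3.8] q [ 11.   4. -20.  -0. -66.  75.] F [ 0.3 -0.1  0.2] 0.0007
```

View pics/t5.png

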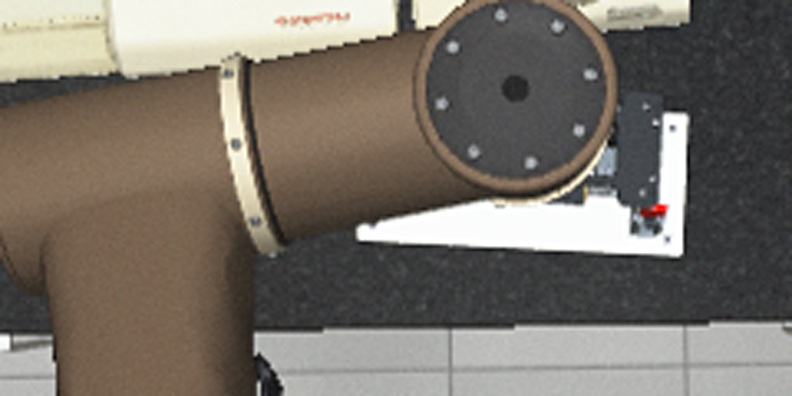

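View pics/s5.png

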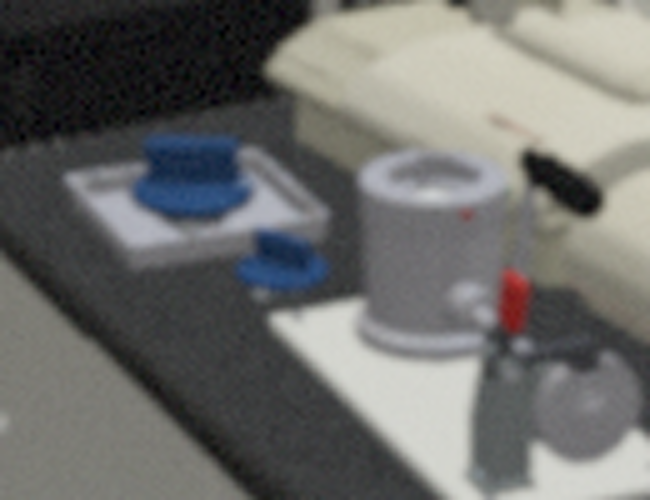

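The cap stands upright in the tray (side crop 190,180), and the catch tab at (515,302) matches the model to about 1 mm. Next, behind the tab.

```bash
python3 -m inch '0 0.04 0 0 0 0;-0.01 0.12 0 0 0 0;-0.02 0.22 0 0 0 0;-0.02 0.31 0 0 0 0;-0.02 0.37 0 0 0 0;-0.02 0.39 0 0 0 0;-0.02 0.39 0 0 0 0'; python3 -c "
from h import *
go(.488,-.217,.105,-3.9)"
```

```text
clock: 13.92
tool_pos: [0.4833, -0.2175, 0.2309]
orientation: [180.0, 0.0, -4.0]
force: [-0.4, 0.6, -0.5]
opening: 0.0003
gripper_force: 0.0
shift [ 0.016 -0.003  0.42 ] turn [ 0.      0.0001 -0.0007] dist 0.126 t 13.92 [ 0.4833 -0.2175  0.2309] [180.   0.  -4.] q [ -3.   7. -17.   0. -66.  89.] F [-0.4  0.6 -0.5] 0.0003
```

```bash
python3 -m inch '0.016 0 0.05 0 0 0;0.016 0 0.13 0 0 0;0.016 0 0.21 0 0 0;0.016 0 0.28 0 0 0;0.016 0 0.34 0 0 0;0.016 0 0.38 0 0 0;0.016 0 0.41 0 0 0;0.016 0 0.42 0 0 0;0.016 0 0.42 0 0 0'; python3 -c "
from h import *
go(.427,-.213,.104,-3.9)"
```

```text
clock: 14.67
tool_pos: [0.4883, -0.2161, 0.1047]
orientation: [-180.0, 0.1, -3.9]
force: [0.4, 0.6, 0.6]
opening: 0.0002
gripper_force: 0.0
shift [-0.205  0.003  0.002] turn [-0.      0.0003  0.0001] dist 0.0614 t 14.67 [ 0.4883 -0.2161  0.1047] [-1.8e+02  1.0e-01 -3.9e+00] q [ -3.  14. -26.  -0. -50.  89.] F [0.4 0.6 0.6] 0.0002
```

```bash
python3 -m inch '-0.02 0 0 0 0 0;-0.04 0 0 0 0 0;-0.06 0 0 0 0 0;-0.08 0 0 0 0 0;-0.1 0 0 0 0 0'; python3 -m inch '-0.02 0 0 0 0 0;-0.04 0 0 0 0 0;-0.06 0 0 0 0 0;-0.08 0 0 0 0 0;-0.1 0 0 0 0 0;-0.105 0 0 0 0 0;-0.105 0 0 0 0 0'
```

```text
clock: 15.08
tool_pos: [0.4588, -0.2147, 0.106]
orientation: [180.0, -0.2, -3.9]
force: [2.0, -0.5, -1.7]
opening: 0.0004
gripper_force: 1.1
clock: 15.67
tool_pos: [0.426, -0.2124, 0.105]
orientation: [-180.0, 0.1, -3.9]
force: [0.1, 0.4, 0.8]
opening: 0.0004
gripper_force: 0.0
```

```bash
python3 -m inch '0.015 0 0 0 0 0;0.015 0 -0.05 0 0 0;0.015 0 -0.13 0 0 0;0.015 0 -0.23 0 0 0;0.015 0 -0.33 0 0 0;0.015 0 -0.4 0 0 0;0.015 0 -0.42 0 0 0;0.015 0 -0.42 0 0 0' -1
python3 - <<'E'
from h import *
im=snapshot('side');cv2.imwrite('pics/s6.png',cv2.resize(im[210:310,250:380,::-1],None,fx=5,fy=5,interpolation=cv2.INTER_CUBIC))
go(.517,-.1635,.231,-93.9)
E
```

```text
clock: 16.33
tool_pos: [0.4327, -0.2129, 0.2327]
orientation: [180.0, -0.2, -3.9]
force: [0.2, -0.8, 0.1]
opening: 0.048
gripper_force: 0.0
shift [ 0.272 -0.183  0.   ] turn [-2.000e-04 -0.000e+00  4.998e-01] dist 0.0984 t 16.38 [ 0.4317 -0.2127  0.231 ] [-180.    -0.    -3.9] q [ -3.   2. -23.  -0. -66.  89.] F [ 0.2 -0.4 -0.9] 0.0523
```

View pics/s6.png

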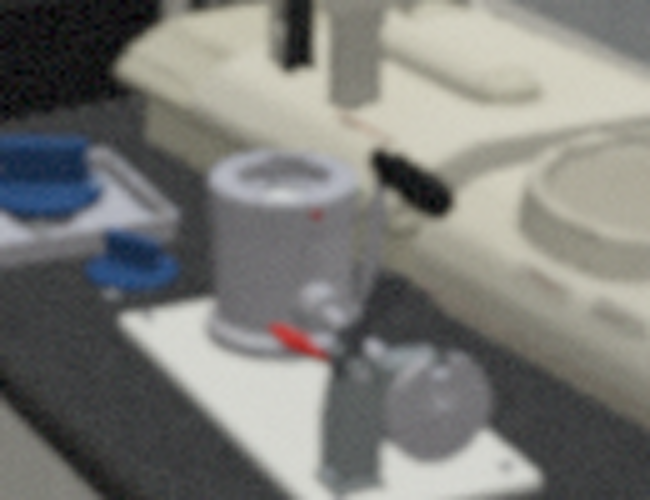

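The catch is flipped well forward (tab at crop 298,342). Now to the lever grip at crop (412,183), turning the tool 90°.

```bash
python3 -m inch '0.02 -0.01 0 0 0 0.035;0.05 -0.03 0 0 0 0.07;0.08 -0.05 0 0 0 0.105;0.11 -0.07 0 0 0 0.14;0.14 -0.09 0 0 0 0.175;0.17 -0.11 0 0 0 0.21;0.2 -0.13 0 0 0 0.245;0.23 -0.15 0 0 0 0.28;0.26 -0.17 0 0 0 0.315;0.272 -0.183 0 0 0 0.35' -1;python3 -m inch '0 0 0 0 0 0.035;0 0 0 0 0 0.07;0 0 0 0 0 0.105;0 0 0 0 0 0.14;0 0 0 0 0 0.15;0 0 0 0 0 0.15'; python3 -c "
from h import *
go(.517,-.1635,.132,-93.9)
print(landmark_of('side','lever_grip') if snapshot('side') is not None else 0)"
```

```text
clock: 17.22
tool_pos: [0.5168, -0.1631, 0.2286]
orientation: [179.8, 0.1, -67.2]
force: [0.8, -0.2, 0.7]
opening: 0.0874
gripper_force: 0.0
clock: 17.72
tool_pos: [0.5158, -0.1635, 0.2289]
orientation: [179.8, -0.0, -94.0]
force: [-1.0, -0.7, -0.0]
opening: 0.0875
gripper_force: 0.0
shift [-0.    -0.005  0.323] turn [ 0.0012 -0.     -0.0007] dist 0.0969 t 17.72 [ 0.5158 -0.1635  0.2289] [179.8  -0.  -94. ] q [  3.   8. -16.  -0. -66.  -7.] F [-1.  -0.7 -0. ] 0.0875
[{'uv': [335.6, 247.5], 'p': 0.7}, {'uv': [320.0, 284.7], 'p': 0.58}]
```

```bash
python3 -m inch '0 -0.005 0.04 0 0 0;0 -0.005 0.1 0 0 0;0 -0.005 0.17 0 0 0;0 -0.005 0.23 0 0 0;0 -0.005 0.28 0 0 0;0 -0.005 0.31 0 0 0;0 -0.005 0.323 0 0 0;0 -0.005 0.323 0 0 0'; python3 -m inch '0 0 0 0 0 0;0 0 0 0 0 0;0 0 0 0 0 0;0 0 0 0 0 0;0 0 0 0 0 0;0 0 0 0 0 0;0 0 0 0 0 0;0 0 0 0 0 0;0 0 0 0 0 0;0 0 0 0 0 0' 1;python3 -m inch '0 0 0 0 0 0;0 0 0 0 0 0;0 0 0 0 0 0;0 0 0 0 0 0;0 0 0 0 0 0'
```

```text
clock: 18.48
tool_pos: [0.5177, -0.1637, 0.1332]
orientation: [179.9, -0.0, -93.9]
force: [0.3, 1.0, 1.5]
opening: 0.0875
gripper_force: 0.0
clock: 19.32
tool_pos: [0.5181, -0.1637, 0.1341]
orientation: [180.0, 0.0, -93.9]
force: [1.2, 1.1, 1.2]
opening: 0.0268
gripper_force: 0.0
clock: 19.73
tool_pos: [0.5179, -0.1637, 0.1341]
orientation: [180.0, -0.0, -93.9]
force: [-1.9, 0.6, 2.0]
opening: 0.0216
gripper_force: 30.0
```

Gripped (21.6 mm on a 22 mm bar). Pull along the arc.

```bash
python3 -m inch '0 0.02 -0.002 0 0 0;0 0.045 -0.003 0 0 0;0 0.07 -0.002 0 0 0;0 0.09 0 0 0 0;0 0.105 0.003 0 0 0;0 0.105 0.003 0 0 0'; python3 -c "
from h import *
go(.45,-.16,.12,-93.9)"
```

```text
clock: 20.23
tool_pos: [0.4918, -0.1619, 0.1363]
orientation: [-179.3, -0.0, -93.8]
force: [8.2, -3.0, 4.5]
opening: 0.0212
gripper_force: 30.0
shift [0.003 0.14  0.053] turn [-0.0037 -0.0002  0.0003] dist 0.0449 t 20.23 [ 0.4918 -0.1619  0.1363] [-179.3   -0.   -93.8] q [  4.  10. -27.   0. -53.  -8.] F [ 8.2 -3.   4.5] 0.0212
```

```bash
python3 -m inch '0 0.02 0.004 0 0 0;0 0.04 0.01 0 0 0;0 0.06 0.017 0 0 0;0 0.08 0.026 0 0 0;0 0.1 0.034 0 0 0;0 0.12 0.046 0 0 0;0 0.13 0.052 0 0 0;0 0.138 0.058 0 0 0;0 0.138 0.058 0 0 0;0 0.138 0.058 0 0 0'
python3 - <<'E'
from h import *
go(.45,-.16,.12,-93.9)
im=snapshot('side');cv2.imwrite('pics/s7.png',cv2.resize(im[200:310,230:380,::-1],None,fx=5,fy=5,interpolation=cv2.INTER_CUBIC))
E
```

```text
clock: 21.07
tool_pos: [0.4516, -0.1589, 0.1191]
orientation: [-179.3, -0.0, -93.8]
force: [7.8, -0.1, 8.8]
opening: 0.0214
gripper_force: 30.0
shift [ 0.004  0.005 -0.003] turn [-0.004  -0.0001  0.0005] dist 0.0022 t 21.07 [ 0.4516 -0.1589  0.1191] [-179.3   -0.   -93.8] q [  4.   8. -33.   0. -49.  -8.] F [ 7.8 -0.1  8.8] 0.0214
```

View pics/s7.png

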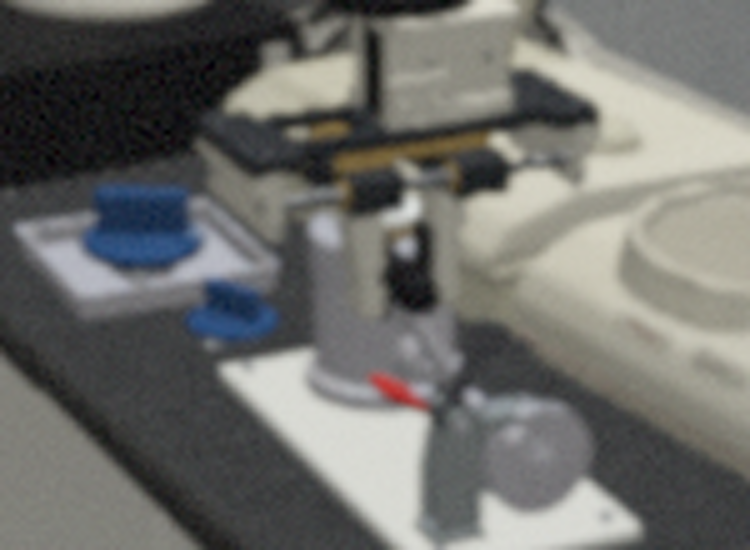

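The cartridge's white end shows raised in the mouth (crop 405,210) and the catch is still forward (395,388). The angle is about 0.66, so I'll pull a few mm more.

```bash
python3 -m inch '0 0.008 0.005 0 0 0;0 0.015 0.009 0 0 0;0 0.022 0.014 0 0 0;0 0.022 0.014 0 0 0;0 0.022 0.014 0 0 0;0 0.022 0.014 0 0 0'; python3 -c "
from h import *
go(.445,-.16,.12,-93.9)"
```

```text
clock: 21.62
tool_pos: [0.4457, -0.1584, 0.115]
orientation: [-179.2, -0.0, -93.8]
force: [9.3, -1.0, 8.4]
opening: 0.021
gripper_force: 30.0
shift [ 0.005  0.002 -0.017] turn [-0.0043 -0.0001  0.0006] dist 0.0053 t 21.62 [ 0.4457 -0.1584  0.115 ] [-179.2   -0.   -93.8] q [  4.   7. -34.   0. -48.  -8.] F [ 9.3 -1.   8.4] 0.021
```

```bash
python3 -m inch '0 0 0 0 0 0;0 0 0 0 0 0;0 0 0 0 0 0;0 0 0 0 0 0;0 0 0 0 0 0;0 0 0 0 0 0' && python3 -c "
from plant import *
print(close_job())"
```

```text
clock: 22.12
tool_pos: [0.4457, -0.1584, 0.115]
orientation: [-179.2, -0.0, -93.8]
force: [9.2, -1.2, 7.3]
opening: 0.0211
gripper_force: 30.0
the job is handed in; nothing more can be done
None
```

I handed the job in at 22.1 s (no verdict came back): the cap is upright and released in the tray, the catch is flipped forward, and the gripper holds the lever at about 0.73 of 0.75 rad (estimated from the tool position) with the cartridge raised.

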